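# Unclamp the slide carrier and put it in its case

## Robot

A 6-joint arm with a two-finger parallel gripper is mounted at the origin on the work surface. World frame = base frame: x ahead of the robot, y to its left, z up, the work surface at z = 0. Lengths are in m, angles in rad, forces in N, time in s.
With the tool pointing down it reaches from about 0.35 to 0.775 m from the base axis. Payload 7.3 kg.
Tool frame: the origin (TCP) lies midway between the tips of the shut fingers; the grasp point (between the pads) lies 19 mm behind it (tcp_to_grasp is the distance from the TCP to the grasp point, in m); z points along the fingers, y is the line along which they close (so a half turn about z gives the same grasp; the last joint's range is limited). The gripper opens to 92 mm and grips with 3 to 60 N. Pads are 19 mm wide; open, the fingers measure 130 mm over their backs; the gripper's body (75 mm by 190 mm) begins 47 mm behind the grasp point.
Start: joints at [1.045, 0.342, 1.524, -0, 1.275, -0.146], TCP at [0.195, 0.488, 0.227] pointing down, gripper open.
Joint ranges: [-2.53, 2.53], [-0.77, 2.02], [0.04, 2.7], [-1, 4.14], [0.28, 2.66], [-3.11, 3.11]. Speed limits (rad/s): [2.57, 2.57, 3.14, 3.14, 3.14, 3.14].

## Interface

Orientations are given as [roll, pitch, yaw] about the fixed x, y, z axes, in that order (R = Rz(yaw) Ry(pitch) Rx(roll)).
In Python, from cell import observe, read_camera, calibration, hand_in, tcp_to_grasp gives the robot as it stands.
- The arm moves only by the tool send_rows, never from a script. Its argument "targets" is a list of rows, each a list of 5 numbers: the opening, from 0 (shut) to 1 (fully open), then the shift along the world's x, y, z in m, then the turn about the world's z in rad. A call has 1 to 5 rows; each row shifts and turns the commanded pose from where the row before left it; what a row does not reach is not made up. A row lasts 1/10 s, in which the tool goes at most 50 mm and 8.59 degrees, less where a joint would pass 70% of its speed; a pose out of reach is approached as far as the arm can. A call is refused whole if a number of a shift passes 0.05 or a number of a turn 0.15, either way. A call with a gripper value outside its range is refused whole. The fingers move at their own pace and stop on an object; "grip_force" is the grip in N (left out, the last holds). Time passes only in rows, so rows that do not move let the fingers close. It gives the time, the measured TCP pose, the force, the opening and the grip force at its end, in the units of the state.
- observe(): the state, without advancing time (a new reading comes with each control period).
- read_camera(name): name is "scene" or "top" or "wrist"; returns (picture, depth): 400x640x3 uint8, red, green, blue; 400x640 float32, m along the optical axis (not along the pixel's ray), 0 where there is no reading.
- calibration(name): a dict with "intrinsics" (3x3 intrinsics, pixels), "world_to_cam" (4x4, takes a point from world to camera coordinates); the wrist camera has in their place "hand_eye" (4x4, takes a point from camera to tool coordinates, whose origin is the TCP and whose axes are the flange's). Camera axes: x right, y up, looking along -z (the intrinsics and any distortion apply to the point x, -y, -z); pixel columns grow to the right and rows downward; lengths in m; the calibration is good to about 2 mm. A picture is of the moment at which its call begins: read the wrist's pose just before it. calibration takes no time and is no camera call.
- hand_in(): hands the job in; it is judged then, once.
The state is a dict: "time": time; "qpos": joint angles; "qvel": joint speeds; "joint_efforts": joint torques, N m; "tool_pos": TCP position; "tool_rot": TCP orientation; "contact_force": force on the tool from outside, world axes, zero at the start; "torque": the same for the moment, N m; "opening": finger opening in m; "grip_force": force on a finger pad.
Only numpy, scipy, OpenCV 4.12 (cv2) and the standard library are available. Lean on these libraries where they do the work, as an engineer would, in place of code of your own. Each camera call takes 0.05 s, during which the arm holds its last target. There are 200 camera calls.

## Task

The multiwell-slide carrier is ready to leave the bench clamp: slide the clamp's blue jaw wide open and lift the carrier clear. Keeping it level, slide it front end first through the open mouth of the steel case until it is fully home, its orange grip left outside, and let go. Then push the jaw of the empty clamp fully shut again, and leave the tube rack, tray and bottle where they are.

Things in the scene. Friction and masses are not known exactly. Their poses are not given: they have to be found in the camera images.
- clamp: Bench clamp, fixed to the table. Grey base plate 150 (x) x 190 (y: -55 to +135) x 12 mm. Origin on the table below the middle of the carrier's place (carrier underside at z 12, its x along the clamp's x). Dark fixed jaw on the -y side (face at y -29.5, x -20 to +50, top at z 26), blue sliding jaw on the +y side, dark end stop at y 125 to 135, 32 high.
- jaw (a joint): Travel of the blue jaw, m: 0 fully shut (face at clamp y +29 mm), 0.06 fully open, along the clamp's +y. Starts nearly shut; stays where left (about 4 N friction). Jaw 70 (x) x 33 (y) mm, top at z 36; its lip (z 30 to 36) reaches 8 mm inward of the face, over the carrier's edge, so the carrier cannot be lifted before the jaw is opened.
- jaw_grip (a point): Centre of the top of the upright black grip on the sliding jaw, 74 mm above the table. The grip is 50 (clamp x) x 14 (clamp y) mm and stands 38 mm above the jaw; axes as the clamp's. It moves with the jaw; with the jaw at 0 it lies at (5, 51, 74) mm in the clamp.
- carrier: White carrier plate 110 (x) x 56 (y) x 10 mm with two blue multiwell slides on it, about 150 g. Origin at the centre of its underside; the front end is +x, and the upright orange grip stands at the rear end, -x.
- carrier_handle (a point): Centre of the top of the orange grip, 50 mm above the carrier's underside, 45 mm behind its origin. The grip is 20 (x) x 16 (y) mm and stands 40 mm above the plate.
- case: Low steel case, fixed to the table. Origin on the table below the origin of a fully home carrier, same x and y axes. Walls from x -28 (open mouth, facing -x) to the back wall at x +56, 59 mm apart; floor at z 8; lips along both sides (z 20 to 26, 36 mm apart) cover the carrier's edges, so it only goes in lengthwise. Once home its grip stays outside, 7 mm before the mouth.
- case_mouth (a point): Middle of the mouth at floor level, 28 mm in front of the case's origin, 8 mm above the table; axes as the case's. In front of it the black floor (z 8) runs on as an open porch for 42 mm, with two guide plates, 20 high, that flare from 59 mm apart at the mouth to about 80 mm.
- tube_rack: Bystander: black rack 70 x 130 mm with orange-capped tubes, 76 mm tall; origin at the centre of its underside.
- steel_tray: Bystander: stainless tray 152 x 280 x 55 mm; origin at the centre of its underside.
- reagent_bottle: Bystander: amber bottle, 60 mm in diameter, 120 mm tall; origin at the centre of its underside.
Not all that is in view belongs to the job. Leave any purple look-alike of the carrier alone.

How it is judged:
On the way, in this order (a step that is already met when the one before it is completed fails the run):
1. the jaw is slid open by more than 30 mm, the carrier still lying in the clamp (value of joint jaw above 0.03 m and z of carrier in the frame of clamp below 0.025 m and horizontal distance between carrier and clamp below 0.04 m), for 0.1 s.
2. the carrier is lifted more than 30 mm clear of the clamp's base plate, with the jaw open (z of carrier in the frame of clamp above 0.042 m and value of joint jaw above 0.02 m), for 0.1 s.
3. the carrier is slid into the case until home (within 5 mm of the end), the jaw still open (x of carrier_handle in the frame of case below -0.03 m and x of carrier in the frame of case between -0.005 and 0.004 m and y of carrier in the frame of case between -0.005 and 0.005 m and z of carrier in the frame of case below 0.013 m and angle between the x axis of carrier and the x axis of case, either way round below 0.1 rad and value of joint jaw above 0.015 m), for 0.2 s.
At the end, for the whole second after the job is handed in: The carrier lies at rest in the case, within 5 mm of fully home (5 mm sideways, 0.1 rad), its grip outside the mouth, and the clamp's jaw is shut again to within 5 mm (x of carrier_handle in the frame of case below -0.03 m and x of carrier in the frame of case between -0.005 and 0.004 m and y of carrier in the frame of case between -0.005 and 0.005 m and z of carrier in the frame of case below 0.013 m and angle between the x axis of carrier and the x axis of case, either way round below 0.1 rad and value of joint jaw below 0.005 m and linear speed of carrier below 0.02 m/s); the robot touches nothing.
It fails at once if the carrier is tipped more than 0.5 rad from level (angle between carrier's own z axis and vertical above 0.5 rad).
It fails at once if the tube rack is moved by more than 30 mm or tipped (distance of tube_rack from where it was at the start of the episode above 0.03 m or angle between tube_rack's own z axis and vertical above 0.4 rad).
It fails at once if the steel tray is moved by more than 30 mm or tipped (distance of steel_tray from where it was at the start of the episode above 0.03 m or angle between steel_tray's own z axis and vertical above 0.4 rad).
It fails at once if the reagent bottle is moved by more than 30 mm or tipped (distance of reagent_bottle from where it was at the start of the episode above 0.03 m or angle between reagent_bottle's own z axis and vertical above 0.4 rad).
It also fails if it takes over 61 s, if anything falls off the work surface, if the arm or the gripper's body presses on something with over 40 N, if the wrist force passes 120 N, or if a joint passes its speed limit or range.

## Working session

There is one attempt and no reset: what is moved stays moved. The work goes in short steps, Python scripts to look and compute and a tool call to move; the robot and the scene stay as the last step left them, time stands still between calls to the robot, and variables do not carry over. Pictures are saved under pics/ and viewed, at most 10 in all, crops included, and the job is handed in when it is done.

Besides the shell and the picture viewer there is one more tool, called after "Request:" as name(argument=value, ...) on one line, values as JSON. send_rows: Moves the arm, as the interface text tells. Its arguments: {"type":"object","properties":{"targets":{"type":"array","items":{"type":"array","items":{"type":"number"}}},"grip_force":{"type":"number"}},"required":["targets"]}

```bash
ls; mkdir -p pics; python3 - <<'E'
from cell import *
import cv2,numpy as np
s=observe();print(s)
for n in ("top","scene"):
    p,d=read_camera(n);np.savez(f"{n}.npz",p=p,d=d);cv2.imwrite(f"pics/{n}0.png",p[:,:,::-1])
    print(calibration(n))
print(calibration("wrist"),tcp_to_grasp)
E
```

```text
pics
{'time': 0.0, 'qpos': array([ 1.04498126e+00,  3.42721107e-01,  1.52504814e+00,  7.12541414e-07,
        1.27539952e+00, -1.46002189e-01]), 'qvel': array([-8.50020414e-04,  9.24231389e-05, -8.34659930e-04, -9.95625329e-04,
       -3.95144265e-05,  7.88724878e-04]), 'joint_efforts': array([ 1.00502239e-03, -4.31234658e+01, -2.44226503e+01,  7.18686660e-02,
        5.58083807e-02, -1.23327836e-04]), 'tool_pos': array([0.19440791, 0.487224  , 0.22603495]), 'tool_rot': array([-3.14003341e+00, -2.29973758e-04,  2.76177939e+00]), 'contact_force': array([0.32094967, 0.59918441, 0.12308225]), 'torque': array([-0.00453664, -0.03783833, -0.03296837]), 'grip_force': 0.0, 'opening': 0.09199231834027041}
{'intrinsics': array([[429.54392854,   0.        , 323.01705708],
       [  0.        , 429.54392854, 203.36510619],
       [  0.        ,   0.        ,   1.        ]]), 'world_to_cam': array([[ 0.01079265, -0.99993766,  0.00286413, -0.01035815],
       [ 0.99271122,  0.0110584 ,  0.12000892, -0.62479861],
       [-0.12003311,  0.00154804,  0.99276868, -1.46347869],
       [ 0.        ,  0. 
[... 300 characters left out ...]
7943,  0.44220206,  0.83185213,  0.14378327],
       [ 0.51981201, -0.64955202,  0.55486724, -1.76214967],
       [ 0.        ,  0.        ,  0.        ,  1.        ]])}
{'intrinsics': array([[317.7280568 ,   0.        , 323.27098309],
       [  0.        , 317.7280568 , 193.62419665],
       [  0.        ,   0.        ,   1.        ]]), 'hand_eye': array([[-7.88679904e-04,  9.52294631e-01,  3.05179151e-01,
         8.31713313e-02],
       [ 9.99999398e-01,  5.18283806e-04,  9.67040321e-04,
         4.52075249e-04],
       [ 7.62737893e-04,  3.05179730e-01, -9.52294466e-01,
        -1.57344705e-01],
       [ 0.00000000e+00,  0.00000000e+00,  0.00000000e+00,
         1.00000000e+00]])} 0.0188
```

View pics/top0.png

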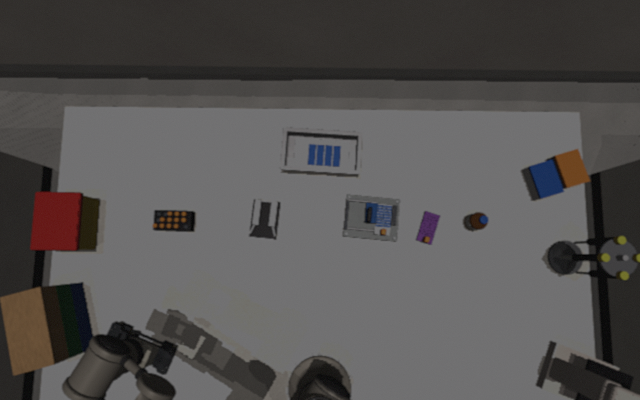

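View pics/scene0.png

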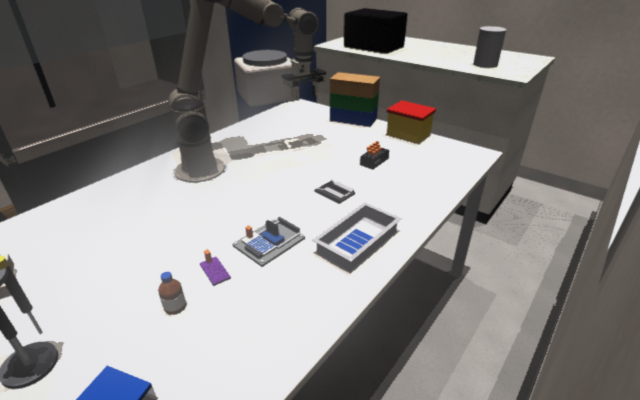

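The top view shows the clamp with the white carrier at (371,217). The purple look-alike is at (428,228), the case at (264,220), the tray at (321,152), the rack at (174,220) and the bottle at (477,220). I take the one with blue slides in the clamp as the carrier, because the other one is purple and lies on the table. An enlarged crop should confirm this.

```bash
cat > h.py <<'E'
import numpy as np,cv2
from cell import *
from scipy.spatial.transform import Rotation as Ro
def cam(name,s=None):
    c=calibration(name);K=c["intrinsics"]
    if name=="wrist":
        T=np.eye(4);T[:3,:3]=Ro.from_euler('xyz',s["tool_rot"]).as_matrix();T[:3,3]=s["tool_pos"];C=T@c["hand_eye"]
    else: C=np.linalg.inv(c["world_to_cam"])
    return K,C   # C cam->world
def rays(K,C,uv):
    uv=np.atleast_2d(uv).astype(float)
    d=np.c_[(uv[:,0]-K[0,2])/K[0,0],-(uv[:,1]-K[1,2])/K[1,1],-np.ones(len(uv))]
    return C[:3,3],d@C[:3,:3].T
def atz(K,C,uv,z):
    o,d=rays(K,C,uv);return o+d*((z-o[2])/d[:,2])[:,None]
def cloud(K,C,dep):
    v,u=np.mgrid[:dep.shape[0],:dep.shape[1]]
    o,d=rays(K,C,np.c_[u.ravel(),v.ravel()]);return (o+d*dep.ravel()[:,None]).reshape(*dep.shape,3)
def proj(K,C,P):
    W=np.linalg.inv(C);q=np.atleast_2d(P)@W[:3,:3].T+W[:3,3]
    return np.c_[K[0,2]+K[0,0]*q[:,0]/-q[:,2],K[1,2]-K[1,1]*q[:,1]/-q[:,2]]
E
python3 - <<'E'
from h import *
p=np.load("top.npz");d=p["d"];p=p["p"]
a=p[185:250,335:400];b=p[185:250,235:300]
im=np.hstack([cv2.resize(x,(400,400),interpolation=cv2.INTER_CUBIC) for x in(a,b)])
cv2.imwrite("pics/crop.png",np.clip(im[:,:,::-1]*1.6,0,255).astype(np.uint8))
K,C=cam("top");X=cloud(K,C,d)
for n,uv in dict(clamp=(371,217),case=(264,220),rack=(174,220),bottle=(477,220),pur=(428,228)).items(): print(n,X[uv[1],uv[0]].round(3))
E
```

```text
clamp [ 0.576 -0.167  0.074]
case [0.567 0.206 0.005]
rack [0.56  0.51  0.047]
bottle [ 0.567 -0.518  0.099]
pur [ 0.545 -0.376  0.01 ]
```

View pics/crop.png

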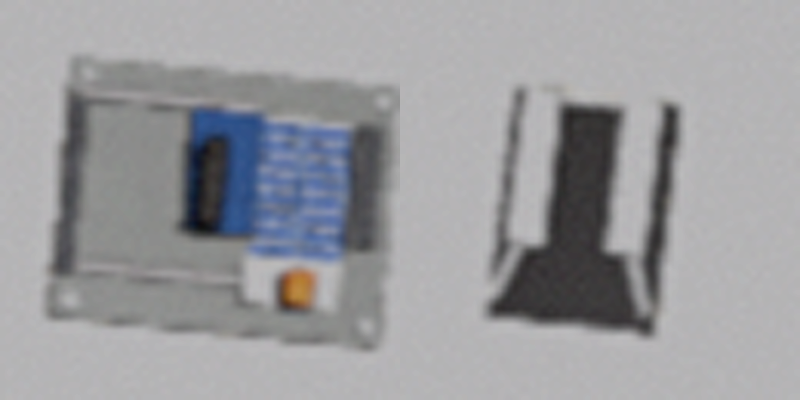

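The crop confirms it: the carrier with blue slides lies in the clamp with its orange grip at the rear, world -x. The jaw is to the left at world +y, and the case mouth faces world -x. I'll move over the case first for a wrist view.

Request:
send_rows(targets=[[1,0.035,-0.035,0.01,0.05],[1,0.035,-0.035,0.01,0.05],[1,0.035,-0.035,0.01,0.05],[1,0.035,-0.035,0,0.05],[1,0.035,-0.035,0,0.05]])

```text
time: 0.6
tool_pos: [0.3696, 0.3121, 0.2566]
tool_rot: [3.141, 0.0, 3.014]
contact_force: [0.5, 0.9, -1.1]
opening: 0.0919
grip_force: 0.0
```

Request:
send_rows(targets=[[1,0.035,-0.035,0,0.03],[1,0.035,-0.035,0,0.0],[1,0.03,-0.035,0,0],[1,0,0,0,0]])

```text
time: 1.0
tool_pos: [0.4716, 0.2045, 0.2557]
tool_rot: [-3.14, 0.0, 3.036]
contact_force: [0.3, 0.5, -0.9]
opening: 0.0919
grip_force: 0.0
```

```bash
cat > shot.py <<'E'
import sys
from h import *
n=sys.argv[1];s=observe();p,d=read_camera("wrist")
np.savez(n+".npz",p=p,d=d,tool_pos=s["tool_pos"],tool_rot=s["tool_rot"])
cv2.imwrite(f"pics/{n}.png",np.clip(p[:,:,::-1]*1.3,0,255).astype(np.uint8))
print(s["time"],s["tool_pos"],s["tool_rot"])
E
python3 shot.py case1
```

```text
1.0 [0.47157793 0.20450123 0.25566229] [-3.14000837e+00  2.96922685e-04  3.03582384e+00]
```

Request:
send_rows(targets=[[1,0.01,-0.05,0,0],[1,0.01,-0.05,0,0],[1,0,-0.05,0,0],[1,0,-0.05,0,0],[1,0,-0.05,0,0]])

```text
time: 1.55
tool_pos: [0.4875, -0.0396, 0.2564]
tool_rot: [3.141, -0.0, 3.044]
contact_force: [0.5, -0.3, -0.3]
opening: 0.0918
grip_force: 0.0
```

Request:
send_rows(targets=[[1,0,-0.03,0,0],[1,0,-0.02,0,0],[1,0,0,0,0]])

```text
time: 1.85
tool_pos: [0.4879, -0.0902, 0.2562]
tool_rot: [3.142, -0.001, 3.04]
contact_force: [0.6, -0.1, -0.5]
opening: 0.0917
grip_force: 0.0
```

```bash
python3 shot.py clamp1
```

```text
1.85 [ 0.48788734 -0.0902451   0.25617873] [ 3.14152743e+00 -5.84571758e-04  3.03991837e+00]
```

View pics/case1.png

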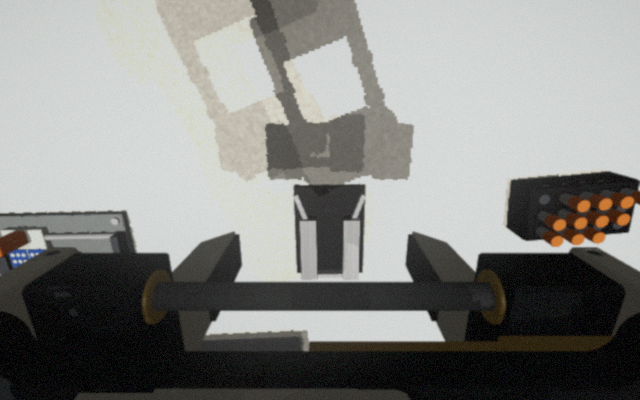

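View pics/clamp1.png

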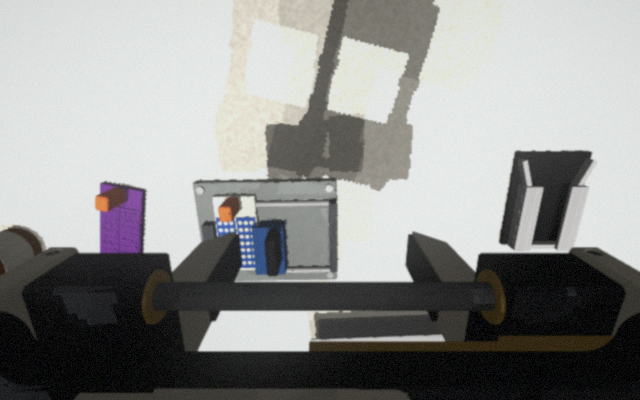

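Case: mouth at about (330,188), lips along (308,250) and (351,250). Clamp: orange grip at (229,208), black jaw grip at (275,248), plate corners at (195,181), (337,180) and (337,278). I'll take one more view shifted to clear the finger occlusion, then fit.

Request:
send_rows(targets=[[1,0.035,-0.03,0,0],[1,0.035,-0.03,0,0],[1,0,0,0,0]])

```text
time: 2.2
tool_pos: [0.5611, -0.1501, 0.2547]
tool_rot: [3.141, -0.0, 3.042]
contact_force: [0.1, 0.3, -0.4]
opening: 0.0919
grip_force: 0.0
```

```bash
python3 shot.py clamp2; python3 - <<'E'
from h import *
def load(n):
    f=np.load(n+".npz");K,C=cam("wrist",dict(tool_pos=f["tool_pos"],tool_rot=f["tool_rot"]));return f["p"],K,C,cloud(K,C,f["d"])
def rect(P):
    r=cv2.minAreaRect((P[:,:2]*1000).astype(np.float32));return np.round(r[0],1),np.round(r[1],1),round(r[2],2)
for n in("clamp1","clamp2"):
    p,K,C,X=load(n);z=X[...,2]
    reg=(X[...,0]>.44)&(X[...,0]<.72)&(X[...,1]>-.3)&(X[...,1]<-.02)
    print(n,"hist",{k:int((reg&(abs(z-k/1000)<.0015)).sum()) for k in range(-3,80,3)})
    pl=reg&(abs(z-.012)<.003);print("plate",rect(X[pl]))
    h=cv2.cvtColor(p,cv2.COLOR_RGB2HSV);H,S,V=cv2.split(h)
    org=reg&(H<15)&(S>120)&(V>60)
    t=org&(z>.052);print("orange top",t.sum(),np.median(z[t]),rect(X[t]))
    jg=reg&(S<90)&(V<90)&(z>.066)&(z<.085)&~org;print("jawgrip",jg.sum(),np.median(z[jg]) ,rect(X[jg]))
for n in("case1","clamp1"):
    p,K,C,X=load(n);z=X[...,2]
    reg=(X[...,0]>.46)&(X[...,0]<.68)&(X[...,1]>.13)&(X[...,1]<.29)
    print(n,"case hist",{k:int((reg&(abs(z-k/1000)<.0015)).sum()) for k in range(-3,40,3)})
    lp=reg&(abs(z-.026)<.003);print("lips",rect(X[lp]))
    fl=reg&(abs(z-.008)<.003);print("floor",rect(X[fl]))
E
```

```text
2.2 [ 0.5610584  -0.15010723  0.25467544] [ 3.14146208e+00 -3.35411097e-04  3.04196603e+00]
clamp1 hist {-3: 2911, 0: 14301, 3: 121, 6: 88, 9: 1309, 12: 5267, 15: 259, 18: 467, 21: 1669, 24: 436, 27: 123, 30: 414, 33: 350, 36: 698, 39: 32, 42: 45, 45: 42, 48: 43, 51: 42, 54: 41, 57: 53, 60: 166, 63: 77, 66: 29, 69: 34, 72: 296, 75: 111, 78: 0}
plate (array([ 582.7, -177. ]), array([189.3, 150.6]), 85.0)
orange top 186 0.060879812567028485 (array([ 530.1, -211.9]), array([15.4, 17.8]), 86.44)
jawgrip 434 0.07286215864547621 (array([ 588. , -163.4]), array([13.6, 48.6]), 85.18)
clamp2 hist {-3: 4469, 0: 21574, 3: 144, 6: 32, 9: 1584, 12: 6865, 15: 319, 18: 506, 21: 2972, 24: 1009, 27: 303, 30: 452, 33: 421, 36: 960, 39: 12, 42: 23, 45: 20, 48: 19, 51: 23, 54: 18, 57: 23, 60: 184, 63: 77, 66: 11, 69: 22, 72: 364, 75: 129, 78: 0}
plate (array([ 582.6, -177. ]), array([189.7, 149.9]), 85.18)
orange top 191 0.06117875526190686 (array([ 504.3, -182.9]), array([18.3, 95.9]), 42.66)
jawgrip 499 0.07288493775130306 (array([ 588.3, -164.3]), array([13.5, 49.1]), 84.07)
case1 case hist {-3: 1761, 0: 7065, 3: 63, 6: 2614, 9: 1224, 12: 55, 15: 66, 18: 272, 21: 161, 24: 1404, 27: 533, 30: 0, 33: 0, 36: 0, 39: 0}
lips (array([594.3, 199.8]), array([79.9, 90.4]), 84.09)
floor (array([573.7, 201.9]), array([ 96.1, 132.6]), 84.37)
clamp1 case hist {-3: 2121, 0: 6743, 3: 178, 6: 2738, 9: 1246, 12: 193, 15: 222, 18: 425, 21: 327, 24: 1778, 27: 464, 30: 0, 33: 0, 36: 0, 39: 0}
lips (array([594.3, 199.5]), array([81.8, 89.8]), 84.28)
floor (array([574.2, 201.4]), array([ 97.4, 132.7]), 84.68)
```

View pics/clamp2.png

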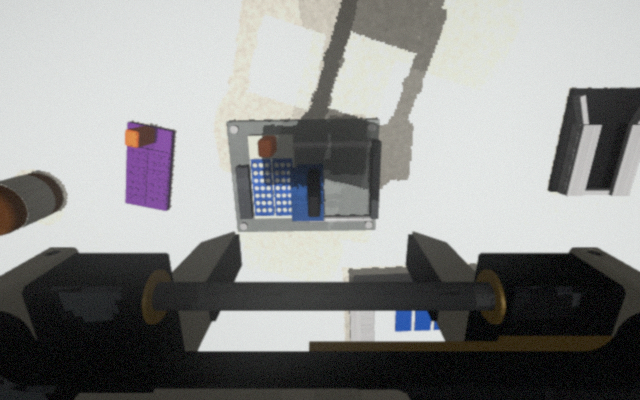

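Fits: the clamp origin is (579.3, -216.9) mm at yaw -0.0865, and the case origin is (577.6, 201.3) at yaw -0.100. The jaw grip is at (588.3, -164) with its top at z 73, and the orange grip top at z 61. I'll descend onto the jaw grip.

Request:
send_rows(targets=[[0.5,0.014,-0.007,-0.04,0.013],[0.5,0.013,-0.007,-0.04,0],[0.5,0,0,-0.045,0],[0.5,0,0,-0.045,0],[0.5,0,0,0,0]])

```text
time: 2.75
tool_pos: [0.581, -0.1594, 0.0808]
tool_rot: [3.137, -0.012, 3.057]
contact_force: [-0.6, -0.1, 0.2]
opening: 0.0566
grip_force: 0.0
```

Request:
send_rows(targets=[[0.5,0,0,-0.025,0],[0.5,0,0,-0.015,0],[0.5,0,0,0,0]])

```text
time: 3.05
tool_pos: [0.5849, -0.1618, 0.0472]
tool_rot: [3.141, -0.001, 3.056]
contact_force: [-0.6, 0.3, 0.3]
opening: 0.0462
grip_force: 0.0
```

Request:
send_rows(targets=[[0,0,0,0,0],[0,0,0,0,0],[0,0,0,0,0],[0,0,0,0,0],[0,0,0,0,0]], grip_force=25)

```text
time: 3.55
tool_pos: [0.5855, -0.1636, 0.0471]
tool_rot: [-3.141, 0.001, 3.055]
contact_force: [-0.6, 0.6, 2.0]
opening: 0.0138
grip_force: 25.0
```

Request:
send_rows(targets=[[0,0.001,0.012,0,0],[0,0.001,0.014,0,0],[0,0.001,0.014,0,0],[0,0.001,0.014,0,0],[0,0,0.001,0,0]])

```text
time: 4.05
tool_pos: [0.5902, -0.1077, 0.0472]
tool_rot: [-3.141, 0.002, 3.056]
contact_force: [1.0, 0.5, 3.2]
opening: 0.0141
grip_force: 25.0
```

Request:
send_rows(targets=[[0,0,0,0,0],[0.5,0,0,0,0],[0.5,0,0,0,0],[0.5,0,0,0,0]])

```text
time: 4.45
tool_pos: [0.5885, -0.1088, 0.0459]
tool_rot: [3.141, -0.002, 3.054]
contact_force: [0.4, -0.2, 0.0]
opening: 0.0331
grip_force: 0.0
```

Request:
send_rows(targets=[[0.5,0,0,0.04,0],[0.5,-0.01,0,0.05,0],[0.5,-0.02,-0.03,0.05,0],[0.5,-0.02,-0.03,0,0],[0.5,0,0,0,0]])

```text
time: 4.95
tool_pos: [0.5416, -0.166, 0.1773]
tool_rot: [-3.14, 0.001, 3.051]
contact_force: [-0.7, 0.7, 0.1]
opening: 0.046
grip_force: 0.0
```

```bash
python3 shot.py clamp3; python3 - <<'E'
from h import *
f=np.load("clamp3.npz");K,C=cam("wrist",dict(tool_pos=f["tool_pos"],tool_rot=f["tool_rot"]));X=cloud(K,C,f["d"]);p=f["p"];z=X[...,2]
def rect(P):
    r=cv2.minAreaRect((P[:,:2]*1000).astype(np.float32));return len(P),np.round(r[0],1),np.round(r[1],1),round(r[2],2)
reg=(X[...,0]>.49)&(X[...,0]<.66)&(X[...,1]>-.27)&(X[...,1]<-.06)
H,S,V=cv2.split(cv2.cvtColor(p,cv2.COLOR_RGB2HSV))
t=reg&(H<15)&(S>100)&(z>.056)&(X[...,1]<-.18);print("orange",rect(X[t]),np.median(z[t]))
j=reg&(z>.068)&(z<.08);print("jaw",rect(X[j]),np.median(X[j],0))
c=reg&(abs(z-.0225)<.004)&(X[...,1]<-.18)&(X[...,1]>-.245);print("carrier",rect(X[c]))
E
```

```text
4.95 [ 0.54161636 -0.16599684  0.17733385] [-3.13971631e+00  1.10088106e-03  3.05128429e+00]
orange (545, array([ 523.1, -211.9]), array([53.2, 34. ]), 74.03) 0.06154850593565242
jaw (373, array([ 580.6, -106.7]), array([14.6, 24.1]), 84.83) [ 0.57869525 -0.10696717  0.072832  ]
carrier (4005, array([ 579.9, -212.7]), array([ 64.8, 120.9]), 89.71)
```

View pics/clamp3.png

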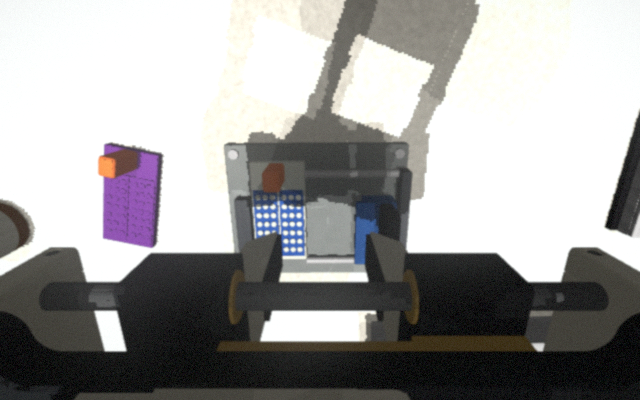

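The jaw is open by about 58 mm (jaw now at (365,232)), with the carrier still lying flat and its orange grip at (273,176). I'll refine the orange top.

```bash
python3 - <<'E'
from h import *
for n in("clamp1","clamp2","clamp3"):
    f=np.load(n+".npz");K,C=cam("wrist",dict(tool_pos=f["tool_pos"],tool_rot=f["tool_rot"]));X=cloud(K,C,f["d"]);z=X[...,2]
    P=X[(abs(z-.0613)<.0022)&(abs(X[...,0]-.532)<.025)&(abs(X[...,1]+.212)<.02)]
    r=cv2.minAreaRect((P[:,:2]*1000).astype(np.float32));print(n,len(P),np.median(P,0).round(4),np.percentile(P,[3,97],0).round(4)[:,:2].tolist(),r)
E
```

```text
clamp1 186 [ 0.5302 -0.2117  0.061 ] [[0.5217, -0.2191], [0.54, -0.205]] ((530.6887817382812, -212.3705291748047), (15.866456031799316, 19.34773826599121), 84.646728515625)
clamp2 228 [ 0.5306 -0.212   0.0611] [[0.5221, -0.2193], [0.5399, -0.2053]] ((530.6390380859375, -212.33401489257812), (15.189404487609863, 19.039859771728516), 84.8343734741211)
clamp3 331 [ 0.5305 -0.2121  0.061 ] [[0.5224, -0.2195], [0.5394, -0.2051]] ((530.7182006835938, -212.6077423095703), (15.431092262268066, 18.895618438720703), 84.47872924804688)
```

Request:
send_rows(targets=[[0.5,-0.011,-0.046,0,0],[0.5,0,0,-0.04,0],[0.5,0,0,-0.04,0],[0.5,0,0,-0.02,0],[0.5,0,0,0,0]])

```text
time: 5.5
tool_pos: [0.53, -0.2069, 0.0719]
tool_rot: [3.138, -0.008, 3.055]
contact_force: [0.1, 0.1, 0.1]
opening: 0.046
grip_force: 0.0
```

Request:
send_rows(targets=[[0.5,0,-0.002,-0.015,0],[0.5,0,0,-0.015,0],[0.5,0,0,-0.01,0],[0.5,0,0,0,0]])

```text
time: 5.9
tool_pos: [0.5319, -0.2101, 0.0354]
tool_rot: [3.141, -0.002, 3.055]
contact_force: [-0.2, 0.5, -0.8]
opening: 0.046
grip_force: 0.0
```

Request:
send_rows(targets=[[0.5,-0.001,-0.002,-0.003,0],[0,0,0,0,0],[0,0,0,0,0],[0,0,0,0,0],[0,0,0,0,0]], grip_force=45)

```text
time: 6.4
tool_pos: [0.5313, -0.2128, 0.0334]
tool_rot: [-3.141, 0.001, 3.055]
contact_force: [0.0, 0.0, -0.1]
opening: 0.0185
grip_force: 0.0
```

Request:
send_rows(targets=[[0,0,0,0,0],[0,0,0,0.01,0],[0,0,0,0.01,0],[0,0,0,0.02,0],[0,0,0,0.02,0]])

```text
time: 6.9
tool_pos: [0.531, -0.2126, 0.0941]
tool_rot: [3.141, -0.0, 3.055]
contact_force: [-0.9, 0.6, -2.6]
opening: 0.0158
grip_force: 45.0
```

Request:
send_rows(targets=[[0,0,0,0.02,0],[0,0,0,0.02,0],[0,0,0,0.0,0],[0,0,0,0,0]])

```text
time: 7.3
tool_pos: [0.5311, -0.2127, 0.1332]
tool_rot: [-3.141, 0.001, 3.055]
contact_force: [0.1, 0.4, -2.8]
opening: 0.0162
grip_force: 45.0
```

Request:
send_rows(targets=[[0,-0.008,0.02,0,0],[0,-0.008,0.035,0,0],[0,-0.008,0.04,0,0],[0,-0.008,0.04,0,0],[0,-0.008,0.04,0,0]])

```text
time: 7.8
tool_pos: [0.4898, -0.0362, 0.1317]
tool_rot: [3.141, -0.003, 3.054]
contact_force: [0.3, -0.1, -1.7]
opening: 0.0159
grip_force: 45.0
```

Request:
send_rows(targets=[[0,-0.008,0.04,0,0],[0,-0.008,0.04,0,0],[0,-0.008,0.04,0,0],[0,-0.008,0.04,0,-0.007],[0,-0.008,0.04,0,-0.007]])

```text
time: 8.3
tool_pos: [0.4498, 0.1637, 0.1319]
tool_rot: [-3.141, -0.002, 3.04]
contact_force: [0.7, -0.2, -1.5]
opening: 0.0159
grip_force: 45.0
```

Request:
send_rows(targets=[[0,-0.008,0.032,0,0],[0,0,0.02,0,0],[0,0,0,-0.02,0],[0,0,0,-0.02,0],[0,0,0,0,0]])

```text
time: 8.8
tool_pos: [0.4405, 0.2137, 0.0899]
tool_rot: [-3.139, -0.007, 3.041]
contact_force: [-0.5, -0.3, -1.8]
opening: 0.0155
grip_force: 45.0
```

Request:
send_rows(targets=[[0,0,0,0,0],[0,0,0,0,0]])

```text
time: 9.0
tool_pos: [0.4436, 0.2142, 0.0935]
tool_rot: [3.141, 0.001, 3.04]
contact_force: [0.0, -0.6, -1.9]
opening: 0.0158
grip_force: 45.0
```

```bash
python3 shot.py carry; python3 - <<'E'
from h import *
s=observe()
p,d=read_camera("scene");K,C=cam("scene");X=cloud(K,C,d);np.savez("scene_c.npz",p=p,d=d)
x,y=s["tool_pos"][:2];zc=s["tool_pos"][2]-.0114
def fit(X,n):
    ax=np.array([np.cos(-.1),np.sin(-.1)]);r=X[...,:2]-[x,y];a=r@ax;b=r@[-ax[1],ax[0]]
    m=(a>-.012)&(a<.11)&(abs(b)<.03)&(abs(X[...,2]-zc)<.02)&(X[...,2]>.04)
    P=X[m];A=np.c_[a[m],b[m],np.ones(m.sum())]
    if len(P)<30: print(n,len(P));return
    w=np.ones(len(P),bool)
    for _ in range(4):
        c=np.linalg.lstsq(A[w],P[w,2],rcond=None)[0];e=abs(P[:,2]-A@c);w=e<max(.002,2*np.median(e))
    print(n,len(P),w.sum(),"slope a,b",c.round(4),"zc",zc,"a range",a[m].min().round(3),a[m].max().round(3))
fit(X,"scene")
f=np.load("carry.npz");K,C=cam("wrist",s);fit(cloud(K,C,f["d"]),"wrist")
E
```

```text
9.0 [0.44359098 0.21422209 0.09353801] [3.14117649e+00 6.98190563e-04 3.04044361e+00]
scene 225 159 slope a,b [ 0.0003 -0.0116  0.0813] zc 0.08236071547269933 a range -0.011 0.103
wrist 3292 2270 slope a,b [0.0126 0.0007 0.0816] zc 0.08236071547269933 a range -0.012 0.073
```

View pics/carry.png

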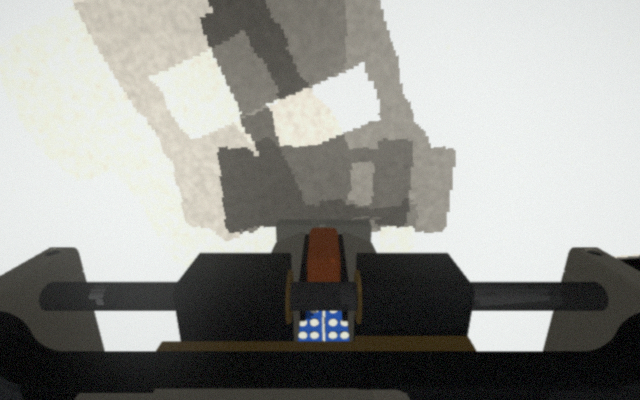

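The carrier is level and gripped straight, with the grip at (322,255) between the fingers. I'll lower it in front of the mouth.

Request:
send_rows(targets=[[0,0,0.001,-0.02,0],[0,0,0,-0.02,0],[0,0,0,-0.015,0],[0,0,0,-0.005,0],[0,0,0,0,0]])

```text
time: 9.6
tool_pos: [0.4432, 0.2152, 0.033]
tool_rot: [-3.142, -0.0, 3.041]
contact_force: [0.2, 0.3, -2.7]
opening: 0.0156
grip_force: 45.0
```

Request:
send_rows(targets=[[0,0,0,-0.002,0],[0,0,0,0,0]])

```text
time: 9.8
tool_pos: [0.4437, 0.2154, 0.0317]
tool_rot: [3.141, 0.001, 3.041]
contact_force: [0.6, 0.1, -2.0]
opening: 0.0158
grip_force: 45.0
```

Request:
send_rows(targets=[[0,0,-0.0005,-0.0015,0],[0,0.005,-0.0005,0,0],[0,0.01,-0.001,0,0],[0,0.005,-0.0005,0,0],[0,0,0,0,0]])

```text
time: 10.3
tool_pos: [0.4645, 0.2127, 0.0296]
tool_rot: [3.141, 0.001, 3.04]
contact_force: [-0.9, 1.1, -1.8]
opening: 0.0159
grip_force: 45.0
```

Request:
send_rows(targets=[[0,0.01,-0.001,0,0],[0,0.01,-0.001,0,0],[0,0.01,-0.001,0,0],[0,0,0,0,0]])

```text
time: 10.7
tool_pos: [0.4951, 0.2096, 0.0295]
tool_rot: [3.141, 0.002, 3.04]
contact_force: [0.2, 0.5, -2.9]
opening: 0.0158
grip_force: 45.0
```

Request:
send_rows(targets=[[0,0.01,-0.001,0,0],[0,0.01,-0.001,0,0],[0,0.005,-0.0005,0,0],[0,0,0,0,0]])

```text
time: 11.1
tool_pos: [0.519, 0.2071, 0.0294]
tool_rot: [3.141, 0.001, 3.04]
contact_force: [0.1, 0.2, -2.1]
opening: 0.0159
grip_force: 45.0
```

Request:
send_rows(targets=[[0,0.006,-0.0006,0,0],[0,0.004,-0.0004,0,0],[0,0.002,-0.0002,0,0],[0,0,0,0,0]])

```text
time: 11.5
tool_pos: [0.5304, 0.206, 0.0294]
tool_rot: [3.142, -0.0, 3.041]
contact_force: [0.0, -0.3, -2.4]
opening: 0.0159
grip_force: 45.0
```

Request:
send_rows(targets=[[0,0.001,-0.0001,0,0],[0,0,0,0,0],[0,0,0,0,0]])

```text
time: 11.8
tool_pos: [0.531, 0.206, 0.0295]
tool_rot: [3.142, -0.0, 3.041]
contact_force: [-0.2, 0.3, -1.8]
opening: 0.0158
grip_force: 45.0
```

Request:
send_rows(targets=[[0,0.0015,-0.0001,0,0],[0,0,0,0,0],[0,0,0,0,0]])

```text
time: 12.1
tool_pos: [0.5327, 0.2059, 0.0295]
tool_rot: [3.142, 0.0, 3.041]
contact_force: [0.0, -0.6, -3.2]
opening: 0.0154
grip_force: 45.0
```

Request:
send_rows(targets=[[0,0.001,-0.0001,0,0],[0,0,0,0,0],[0,0,0,0,0]])

```text
time: 12.4
tool_pos: [0.5337, 0.2057, 0.0295]
tool_rot: [3.142, -0.0, 3.041]
contact_force: [0.1, 0.0, -2.9]
opening: 0.0158
grip_force: 45.0
```

Request:
send_rows(targets=[[0,0.001,-0.0001,0,0],[0,0,0,0,0],[0,0,0,0,0]])

```text
time: 12.7
tool_pos: [0.5341, 0.2056, 0.0295]
tool_rot: [-3.141, -0.001, 3.041]
contact_force: [-3.5, -0.8, -0.8]
opening: 0.0157
grip_force: 45.0
```

The carrier has met the back wall. Release, then lift.

Request:
send_rows(targets=[[0,-0.0005,0,-0.0005,0],[0.27,0,0,0,0],[0.27,0,0,0,0],[0.27,0,0,0,0],[0.27,0,0,0,0]])

```text
time: 13.2
tool_pos: [0.5345, 0.2057, 0.0291]
tool_rot: [3.141, 0.001, 3.041]
contact_force: [-0.7, 0.5, 0.5]
opening: 0.0248
grip_force: 0.0
```

Request:
send_rows(targets=[[0.27,0,0,0.01,0],[0.27,0,0,0.03,0],[0.27,0,0,0.05,0],[0.27,0.02,0,0.05,0],[0.27,0.03,-0.03,0.03,0]])

```text
time: 13.7
tool_pos: [0.5821, 0.1796, 0.1997]
tool_rot: [3.139, 0.005, 3.045]
contact_force: [1.0, -0.1, -0.7]
opening: 0.0248
grip_force: 0.0
```

Request:
send_rows(targets=[[0.5,0,0,0,0],[0.5,0,0,0,0]])

```text
time: 13.9
tool_pos: [0.5819, 0.1763, 0.1951]
tool_rot: [3.141, 0.001, 3.039]
contact_force: [-0.5, 0.3, -0.2]
opening: 0.0363
grip_force: 0.0
```

```bash
python3 shot.py home; python3 - <<'E'
from h import *
f=np.load("home.npz");K,C=cam("wrist",dict(tool_pos=f["tool_pos"],tool_rot=f["tool_rot"]));X=cloud(K,C,f["d"]);z=X[...,2]
P=X[(abs(z-.058)<.004)&(abs(X[...,0]-.533)<.025)&(abs(X[...,1]-.206)<.02)]
r=cv2.minAreaRect((P[:,:2]*1000).astype(np.float32));print(len(P),np.median(P,0).round(4),r)
E
```

```text
13.9 [0.58188957 0.17625229 0.19508173] [3.14096969e+00 1.14535789e-03 3.03924728e+00]
363 [0.5338 0.2059 0.0569] ((534.0147705078125, 205.87771606445312), (15.870464324951172, 19.267702102661133), 84.98261260986328)
```

View pics/home.png

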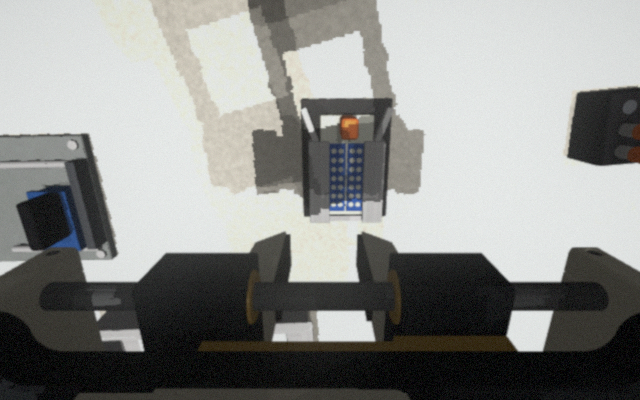

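The carrier is home, at (346,170) between the lips, with its grip outside at (348,127). Now the jaw.

Request:
send_rows(targets=[[0.5,0.002,-0.035,0,0],[0.5,0.002,-0.05,0,0],[0.5,0.002,-0.05,0,0],[0.5,0.002,-0.05,0,0.008],[0.5,0.001,-0.05,0,0.008]])

```text
time: 14.45
tool_pos: [0.5892, -0.0586, 0.1928]
tool_rot: [3.141, -0.003, 3.059]
contact_force: [0.3, -0.6, -0.9]
opening: 0.0458
grip_force: 0.0
```

Request:
send_rows(targets=[[0.5,0,-0.048,0,0],[0.5,0,0,-0.04,0],[0.5,0,0,-0.04,0],[0.5,0,0,-0.02,0],[0.5,0,0,0,0]])

```text
time: 14.95
tool_pos: [0.5872, -0.1043, 0.0897]
tool_rot: [3.139, -0.01, 3.057]
contact_force: [-0.3, 0.1, 0.4]
opening: 0.0457
grip_force: 0.0
```

Request:
send_rows(targets=[[0.5,0,-0.001,-0.02,0],[0.5,0,0,-0.02,0],[0.5,0,0,-0.006,0],[0.5,0,0,0,0]])

```text
time: 15.35
tool_pos: [0.5902, -0.1064, 0.0482]
tool_rot: [3.141, -0.001, 3.057]
contact_force: [-0.4, 0.2, -0.2]
opening: 0.0457
grip_force: 0.0
```

Request:
send_rows(targets=[[0,0,0,0,0],[0,0,0,0,0],[0,0,0,0,0],[0,0,0,0,0],[0,0,0,0,0]], grip_force=25)

```text
time: 15.85
tool_pos: [0.5908, -0.1073, 0.0488]
tool_rot: [-3.141, 0.001, 3.057]
contact_force: [-0.2, -0.7, 2.5]
opening: 0.0134
grip_force: 25.0
```

Request:
send_rows(targets=[[0,-0.001,-0.012,0,0],[0,-0.001,-0.014,0,0],[0,-0.001,-0.014,0,0],[0,-0.001,-0.012,0,0],[0,0,0,0,0]])

```text
time: 16.35
tool_pos: [0.5863, -0.1607, 0.0488]
tool_rot: [-3.141, 0.0, 3.056]
contact_force: [-2.4, -3.8, 4.0]
opening: 0.0137
grip_force: 25.0
```

Request:
send_rows(targets=[[0,0,-0.004,0,0],[0,0,-0.002,0,0],[0,0,0,0,0]])

```text
time: 16.65
tool_pos: [0.586, -0.1645, 0.0488]
tool_rot: [3.141, -0.001, 3.057]
contact_force: [-5.0, 2.9, 8.0]
opening: 0.0138
grip_force: 25.0
```

Request:
send_rows(targets=[[0,0,-0.001,0,0],[0,0,0,0,0],[0,0,0,0,0]])

```text
time: 16.95
tool_pos: [0.5859, -0.165, 0.0488]
tool_rot: [3.141, -0.002, 3.057]
contact_force: [-5.7, 3.7, 8.4]
opening: 0.0142
grip_force: 25.0
```

Request:
send_rows(targets=[[0,0,-0.0015,0,0],[0,0,0,0,0],[0,0,0,0,0]])

```text
time: 17.25
tool_pos: [0.5858, -0.1665, 0.0488]
tool_rot: [3.141, -0.002, 3.057]
contact_force: [-5.5, 3.9, 8.7]
opening: 0.0137
grip_force: 25.0
```

Request:
send_rows(targets=[[0,0,-0.0015,0,0],[0,0,0,0,0],[0,0,0,0,0]])

```text
time: 17.55
tool_pos: [0.5858, -0.1665, 0.0488]
tool_rot: [3.139, -0.002, 3.057]
contact_force: [-4.8, 9.0, 9.2]
opening: 0.0137
grip_force: 25.0
```

The jaw has met its stop: the force rose to 9 N and it stopped moving. Release and retreat.

Request:
send_rows(targets=[[0,0,0.001,0,0],[0.5,0,0,0,0],[0.5,0,0,0,0],[0.5,0,0,0,0],[0.5,0,0,0,0]])

```text
time: 18.05
tool_pos: [0.5866, -0.1682, 0.0481]
tool_rot: [3.142, -0.0, 3.057]
contact_force: [-1.3, 0.1, 0.1]
opening: 0.0414
grip_force: 0.0
```

Request:
send_rows(targets=[[0.5,0,0,0.03,0],[0.5,0,0,0.05,0],[0.5,-0.03,0.01,0.05,0],[0.5,0,0.04,0.03,0],[0.5,0,0.04,0,0]])

```text
time: 18.55
tool_pos: [0.5631, -0.0802, 0.2057]
tool_rot: [-3.14, 0.009, 3.054]
contact_force: [1.7, -0.2, 0.7]
opening: 0.0458
grip_force: 0.0
```

Request:
send_rows(targets=[[0.5,0,0.03,0,0],[0.5,0,0,0,0],[0.5,0,0,0,0]])

```text
time: 18.85
tool_pos: [0.5613, -0.0494, 0.2006]
tool_rot: [-3.141, 0.0, 3.058]
contact_force: [-0.2, 0.2, -0.1]
opening: 0.0459
grip_force: 0.0
```

```bash
python3 shot.py end; python3 - <<'E'
from h import *
f=np.load("end.npz");K,C=cam("wrist",dict(tool_pos=f["tool_pos"],tool_rot=f["tool_rot"]));X=cloud(K,C,f["d"]);z=X[...,2]
for n,q in dict(jaw=(.589,-.166,.073),handle=(.534,.206,.057)).items():
    P=X[(abs(z-q[2])<.004)&(abs(X[...,0]-q[0])<.035)&(abs(X[...,1]-q[1])<.02)]
    print(n,len(P),np.median(P,0).round(4),cv2.minAreaRect((P[:,:2]*1000).astype(np.float32)) if len(P) else 0)
E
```

```text
18.85 [ 0.56130141 -0.04942513  0.20058084] [-3.14119299e+00  1.39956415e-04  3.05820035e+00]
jaw 698 [ 0.5867 -0.1649  0.0729] ((588.1304931640625, -165.84902954101562), (13.995160102844238, 49.43296432495117), 85.05956268310547)
handle 392 [0.5336 0.2039 0.0566] ((534.3861083984375, 205.42164611816406), (16.390562057495117, 19.83275032043457), 85.28256225585938)
```

View pics/end.png

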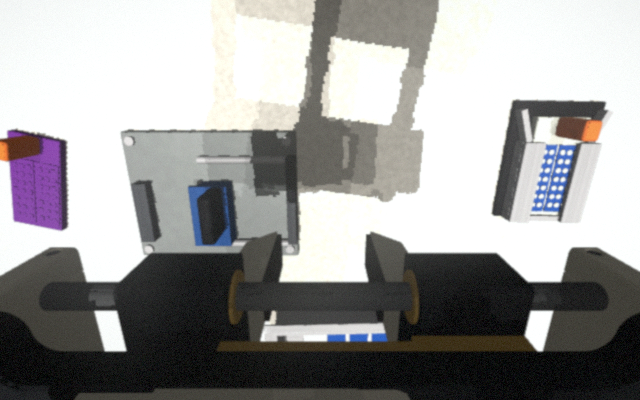

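The jaw at (210,215) is shut, with a residual of about 0.6 mm. The carrier is home in the case at (555,175), and the robot touches nothing.

```bash
python3 -c "from cell import *;print(hand_in())"
```

```text
the job is handed in; nothing more can be done
None
```

I handed the job in at about 19 s: the carrier is fully home in the case with its orange grip outside, the empty clamp's jaw is shut to about 0.6 mm, and the arm never went near the rack, tray or bottle; no verdict was returned.

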